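# Open the bit tube in the bracing block and hold its cap

### The arm

A 7-joint arm with a two-finger parallel gripper is mounted at the origin on the work surface; the furniture and walls round the work are solid. World frame = base frame: x ahead of the robot, y to its left, z up, the work surface at z = 0. Lengths are in m, angles in degrees, forces in N, time in s.
With the tool pointing down it reaches from about 0.4 to 0.9 m from the base axis. Payload 5.5 kg.
Tool frame: the origin (TCP) lies on the front face of the gripper's body, between the roots of the fingers; the fingertips stand 66 mm ahead of it and the grasp point (between the pads) lies 47 mm ahead of it (robot.tips_ahead is the distance from the TCP to the fingertips, in m); z points along the fingers, y is the line along which they close (so a half turn about z gives the same grasp; the last joint's range is limited). The gripper opens to 92 mm and grips with 3 to 60 N. Pads are 19 mm wide; open, the fingers measure 130 mm over their backs; the gripper's body (75 mm by 190 mm) begins 47 mm behind the grasp point.
Start: joints at [80.97, 28.699, -24.465, 88.831, 12.651, 65.22, -12.049], TCP at [0.266, -0.593, 0.292] pointing down, gripper open.
Joint ranges: [-164.97, 164.97], [-17.58, 116.51], [-87.97, 89.64], [11.32, 138.91], [-80.73, 260.73], [10.89, 115.49], [-147.41, 147.41]. Speed limits (degrees/s): [147.25, 147.25, 180, 180, 180, 180, 180].

### API

Orientations are given as a 3x3 rotation matrix whose columns are the frame's x, y, z axes.
In Python, from cell import robot gives the robot as it stands. The module is installed in compiled form; this text tells all that it offers.
- The arm moves only by the shell command python3 -m crank 'ROWS' [FORCE]. ROWS is JSON, a list that holds one entry, the list of rows, each a list of 7 numbers: the shift along the tool's x, y, z in units of 20 cm (1.0 is 20 cm), then the turn, a rotation vector about the tool's x, y, z in units of pi/4 rad (1.0 is pi/4 rad), then the closure, from -1 (fully open) to 1 (shut). A call has 1 to 12 rows; each row shifts and turns the commanded pose from where the row before left it, along the tool's axes as they then stand; what a row does not reach is not made up. A row lasts 1/10 s, in which the tool goes at most 50 mm and 8.59 degrees, less where a joint would pass 70% of its speed; a pose out of reach is approached as far as the arm can. A call with a number of a shift or a turn outside -1 to 1 is refused whole. A call with a gripper value outside its range is refused whole. The fingers move at their own pace and stop on an object; FORCE is the grip in N (left out, the last holds). Time passes only in rows, so rows that do not move let the fingers close. It gives the time, the measured TCP pose, the force, the opening and the grip force at its end, in the units of the state.
- robot.sense(): the state, without advancing time (a new reading comes with each control period).
- robot.grab_frame(name): name is "scene" or "top"; returns a dict with "color" (420x560x3 uint8, red, green, blue), "range_z" (420x560 float32, m along the optical axis (not along the pixel's ray), 0 where there is no reading), "fovy" (degrees; the focal length in pixels is half the picture's height over the tangent of half this angle, whatever the lens; pixels are square), "cx", "cy" (the principal point, pixels), "world_from_camera" (4x4, takes a point from camera to world coordinates). Camera axes: x right, y down, z forward; pixel columns grow to the right and rows downward; lengths in m; the calibration is good to about 2 mm. A picture is of the moment at which its call begins.
- robot.hand_in(): hands the job in; it is judged then, once.
The state is a dict: "clock": time; "joint_positions": joint angles; "joint_velocities": joint speeds; "tau": joint torques, N m; "eef_pos": TCP position; "ee_rot": TCP orientation; "wrist_force": force on the tool from outside, world axes, zero at the start; "moment": the same for the moment, N m; "finger_gap": finger opening in m; "gripper_force": force on a finger pad.
Only numpy, scipy, OpenCV 4.12 (cv2) and the standard library are available. Lean on these libraries where they do the work, as an engineer would, in place of code of your own. Each camera call takes 0.05 s, during which the arm holds its last target. There are 200 camera calls.

### The job

Take the square tube with the round screw cap out of the wooden rack and seat it, still capped, fully down in the square well of the wooden bracing block, which keeps it from turning. Then unscrew its tight cap counter-clockwise until the threads let go, lift it straight off and finish still holding it level in the gripper, directly over the open tube with the cap's lower rim 1 to 2 cm above the mouth, the tube staying fully seated. Leave the round tube, the tape measure and the tin of screws where they are.

Things in the scene. Friction and masses are not known exactly. Their poses are not given: they have to be found in the camera images.
- rack: fixed wooden rack, 70 x 230 x 40 mm; origin at the centre of its underside, long side along its y. Three round wells, 54 mm wide, 30 mm deep (floor 10 mm above the table), at y = -75, 0, +75 mm in its frame. One end well holds the square tube (any yaw), the other end well the round tube, which way round changes; the middle one is empty. The square tube would spin in its round well.
- block: fixed wooden bracing block at some yaw, 100 x 100 x 45 mm; origin at the centre of its underside. In the centre of its top is a square well, 39 x 39 mm with a 3 mm chamfer round the mouth, 35 mm deep, its sides parallel to the block's sides (its x and y axes).
- block_floor (a point): centre of the floor of the block's square well, 10 mm above the table; axes as the block's.
- square_tube: loose grey plastic tube of square section 36 x 36 mm, body 85 mm tall, about 0.1 to 0.2 kg; origin at the centre of its foot, z up, x and y square to its flat sides (any quarter turn fits the square well). A round neck, 34 mm over the threads, rises from 85 to 119 mm. Pulling up a cap that is not yet free lifts the tube along, so it can be carried by its cap.
- tube_foot (a point): the centre of the square tube's foot (its lowest face). In the square well the tube can turn up to about 5 degrees before the well's walls brace it.
- tube_mouth (a point): the centre of the rim of the square tube's mouth, 119 mm above its foot, inside the cap while that is on; a sprung rubber seal stands up to 4 mm above it and presses the closed cap up with about 12 N.
- cap: loose black round ribbed screw cap on the square tube, 44 mm across, 30 mm tall, hollow from below (skirt 26 mm deep), 0.04 kg; origin at the centre of its lower rim, z up. Closed, this rim is 94.5 mm above the tube's foot, 24.5 mm below the mouth and 9.5 mm above the square body; the top is 124.5 mm above the foot.
- cap_rim (a point): same point as the cap's origin. Closed, the cap's x axis is along the tube's x axis and it is at its clockwise stop and turns stiffly (0.1 to 0.3 N m). Turned counter-clockwise (seen from above) against the tube, its threads let go at about 62 degrees; from 65 to 135 degrees it lifts off freely, then comes another stop. It need not rise while it is turned.
- round_tube: bystander: round grey tube with a fixed black cap, 40 mm across, 92 mm tall, loose in the other end well of the rack; origin at the centre of its foot.
- tape_measure: bystander: yellow tape measure lying loose, 67 x 85 x 31 mm, origin under its middle.
- screw_tin: bystander: open round grey tin, 66 mm across, 41 mm tall, loose, origin under its middle.
Not all that is in view belongs to the job. Leave any yellow look-alike of the square_tube alone.

How it is judged:
By the outcome, as a careful person would: the job done as asked, in the order asked, and still so for the second after the job is handed in, while the arm keeps its last pose, push and grip.
It also fails if it takes over 51 s, if anything falls off the work surface, if the arm or the gripper's body presses on something with over 40 N, if the wrist force passes 120 N, or if a joint passes its speed limit or range.

## Working session

There is one attempt and no reset: what is moved stays moved. The work goes in short steps, Python scripts to look and compute and a shell command to move; the robot and the scene stay as the last step left them, time stands still between calls to the robot, and variables do not carry over. Pictures are saved under pics/ and viewed, at most 10 in all, crops included, and the job is handed in when it is done.

```bash
mkdir -p pics; cat > h.py <<'E'
import numpy as np, cv2
from cell import robot
def grab(n):
    f=robot.grab_frame(n); f['f']=f['color'].shape[0]/2/np.tan(np.radians(f['fovy'])/2); return f
def ray(f,u,v):
    M=f['world_from_camera']; d=M[:3,:3]@np.array([(u-f['cx'])/f['f'],(v-f['cy'])/f['f'],1]); return M[:3,3],d
def onz(f,u,v,z):
    o,d=ray(f,u,v); return o+d*(z-o[2])/d[2]
def cloud(f):
    h,w=f['range_z'].shape; v,u=np.mgrid[:h,:w]; z=f['range_z']
    P=np.stack([(u-f['cx'])/f['f']*z,(v-f['cy'])/f['f']*z,z],-1)
    return P@f['world_from_camera'][:3,:3].T+f['world_from_camera'][:3,3]
E
python3 - <<'E'
from h import *
import pickle
a=grab('scene');b=grab('top')
pickle.dump((a,b),open('f0.pkl','wb'))
for n,f in(('scene',a),('top',b)):
    cv2.imwrite(f'pics/{n}0.png',f['color'][...,::-1]); print(f['fovy'],f['cx'],f['cy'],f['world_from_camera'].round(3).tolist())
s=robot.sense();print({k:np.round(v,3).tolist() for k,v in s.items()})
E
```

```text
57.14756377364625 274.84218577841233 202.83892565644982 [[-0.909, -0.313, 0.276, 0.227], [-0.418, 0.669, -0.615, 0.538], [0.008, -0.674, -0.739, 0.838], [0.0, 0.0, 0.0, 1.0]]
45.43645015276663 270.8635634890008 209.67381890318867 [[0.018, -0.981, 0.196, 0.281], [-1.0, -0.018, 0.0, -0.083], [0.003, -0.196, -0.981, 1.219], [0.0, 0.0, 0.0, 1.0]]
{'clock': 0.1, 'joint_positions': [80.972, 28.749, -24.454, 88.884, 12.653, 65.22, -12.049], 'joint_velocities': [0.059, -0.001, -0.042, -0.131, 0.081, -0.035, 0.119], 'tau': [-0.01, -56.788, -5.838, -27.991, -0.069, 0.024, 0.0], 'eef_pos': [0.265, -0.593, 0.291], 'ee_rot': [[0.913, 0.409, -0.001], [0.409, -0.913, 0.002], [0.0, -0.002, -1.0]], 'wrist_force': [-0.635, -0.147, 0.15], 'moment': [-0.017, -0.011, 0.022], 'gripper_force': 0.0, 'finger_gap': 0.092}
```

View pics/scene0.png

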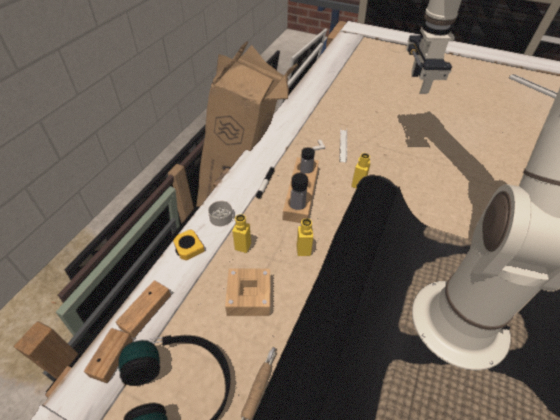

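View pics/top0.png

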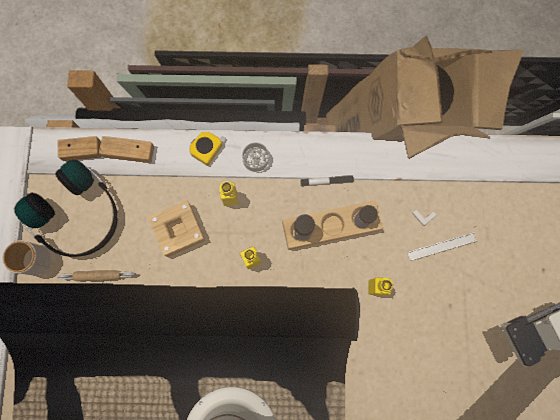

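Both views: two black-capped tubes stand in the rack, at scene (299,185)/(307,158) and top (303,227)/(367,216). The block is at top (180,229), with three yellow look-alike bottles at (228,190), (250,257) and (382,286), the tape at (207,147) and the tin at (257,156). Candidates for the square tube are the two capped ones. The nearer one at scene (299,185) is taller. I'll check it in a close crop and measure.

```bash
python3 - <<'E'
from h import *
import pickle
a,b=pickle.load(open('f0.pkl','rb'))
c1=cv2.resize(a['color'][135:320,215:335],None,fx=3.2,fy=3.2,interpolation=cv2.INTER_CUBIC)
c2=cv2.resize(b['color'][180:265,140:240],None,fx=4,fy=4,interpolation=cv2.INTER_CUBIC)
H=np.zeros((592,c1.shape[1]+c2.shape[1],3),np.uint8);H[:c1.shape[0],:c1.shape[1]]=c1;H[:c2.shape[0],c1.shape[1]:]=c2
cv2.imwrite('pics/crop.png',H[...,::-1])
P=cloud(b);
for n,f,box,lo,hi in(('cap',b,(285,205,325,245),.125,.145),('round',b,(350,195,390,235),.09,.115),('block',b,(145,195,215,262),.040,.05),('rack',b,(275,195,390,255),.035,.045),('cap',a,(280,165,320,215),.125,.145),('block',a,(215,255,285,325),.04,.05),('round',a,(290,140,325,180),.09,.115)):
    C=cloud(f);u0,v0,u1,v1=box;m=np.zeros(C.shape[:2],bool);m[v0:v1,u0:u1]=1
    m&=(C[...,2]>lo)&(C[...,2]<hi); Q=C[m]
    r=cv2.minAreaRect((Q[:,:2]*1000).astype(np.float32))
    print(n,m.sum(),Q.mean(0).round(4),np.percentile(Q[:,2],[5,50,95]).round(4),np.round(r[0],1),np.round(r[1],1),round(r[2],1))
E
```

```text
cap 321 [ 0.4673 -0.1562  0.1344] [0.1306 0.1345 0.138 ] [ 468.2 -155.9] [44.4 42.1] 36.8
round 264 [ 0.4992 -0.3027  0.1016] [0.0956 0.1021 0.1057] [ 500.3 -303.3] [38.3 40.8] 45.8
block 1479 [0.4685 0.1437 0.0452] [0.0416 0.0453 0.0486] [469.3 144.1] [101.6 100.4] 25.0
rack 1452 [ 0.4824 -0.2286  0.0401] [0.0363 0.0401 0.0436] [ 485.6 -229.1] [ 70.9 230.6] 12.9
cap 193 [ 0.4683 -0.1528  0.1334] [0.1277 0.1342 0.1368] [ 470.  -155.1] [41.7 44.2] 64.8
block 1475 [0.4694 0.146  0.045 ] [0.0422 0.045  0.0473] [471.1 143.6] [ 99.7 102.9] 25.2
round 137 [ 0.5001 -0.2991  0.1001] [0.0921 0.1014 0.1038] [ 501.4 -302.5] [40.3 39.7] 81.8
```

View pics/crop.png

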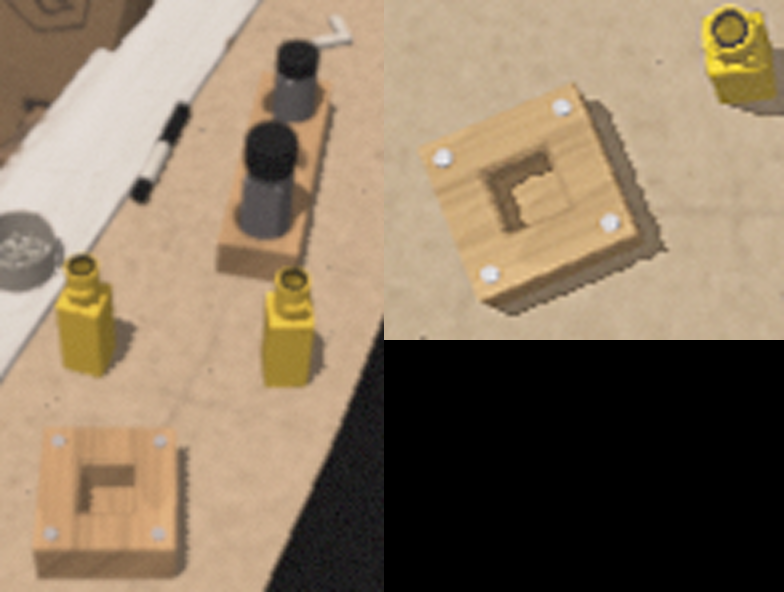

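The crop shows the near tube is the taller one, with a flat-sided body below a wide cap. Its cap top at 134 mm is the expected 134.5, while the far one's 101 mm matches the round tube, so I choose the near one. Next I'll get the tube's yaw and the bottle positions.

```bash
python3 - <<'E'
from h import *
import pickle
a,b=pickle.load(open('f0.pkl','rb'))
C=cloud(a);c=np.array([.4690,-.1555])
m=(np.hypot(*(C[...,:2]-c).transpose(2,0,1))<.030)&(C[...,2]>.046)&(C[...,2]<.092)
Q=C[m];print(len(Q))
xy=((Q[:,:2]-c)*1000)
# square of half side 18: residual to nearest face vs yaw
D=C[m];hs=[]
best=[]
for y in range(0,90,3):
    t=np.radians(y);R=np.array([[np.cos(t),np.sin(t)],[-np.sin(t),np.cos(t)]]);q=xy@R.T
    best.append((np.median(np.abs(np.max(np.abs(q),1)-18)),y))
print(sorted(best)[:6],sorted(best)[-2:])
# occupancy plot
az=np.degrees(np.arctan2(xy[:,1],xy[:,0]));r=np.hypot(*xy.T)
for k in range(-180,180,10):
    s=(az>=k)&(az<k+10)
    if s.sum()>3: print(k+5,s.sum(),np.median(r[s]).round(1))
hsv=cv2.cvtColor(b['color'],cv2.COLOR_RGB2HSV);P=cloud(b)
k=cv2.inRange(hsv,(20,120,80),(35,255,255));n,l,st,ce=cv2.connectedComponentsWithStats(k)
for i in range(1,n):
    if st[i,4]>60: print(ce[i].round(),P[l==i].mean(0).round(3),np.percentile(P[l==i][:,2],98).round(3))
big=cv2.resize(a['color'][160:225,275:325],None,fx=9,fy=9,interpolation=cv2.INTER_CUBIC)
big=cv2.convertScaleAbs(big,alpha=2.0);cv2.imwrite('pics/tube.png',big[...,::-1])
E
```

```text
182
[(np.float64(1.1440047000178826), 3), (np.float64(1.2513185256876866), 0), (np.float64(1.27796164482338), 87), (np.float64(1.3598392369940786), 9), (np.float64(1.3655989872351135), 6), (np.float64(1.4795765994442576), 84)] [(np.float64(3.025898154299677), 54), (np.float64(3.1130807266489553), 57)]
-175 4 17.2
-165 6 17.9
-155 5 19.4
45 17 22.6
55 17 19.9
65 13 18.2
75 10 18.0
85 14 16.2
95 11 16.2
105 13 17.4
115 14 18.0
125 16 20.6
135 18 22.3
145 5 20.9
155 4 18.9
165 5 18.2
[206. 148.] [0.67  0.081 0.033] 0.035
[228. 194.] [0.543 0.017 0.081] 0.122
[250. 258.] [ 0.396 -0.039  0.088] 0.123
[379. 286.] [ 0.336 -0.327  0.092] 0.122
```

View pics/tube.png

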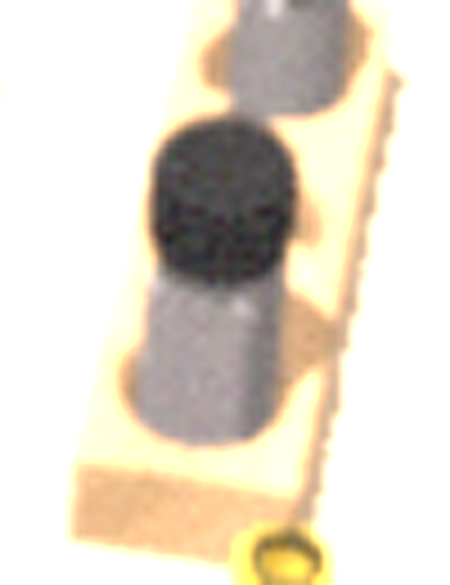

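The picture shows one broad flat face towards the camera and a narrow one at its right, so the tube's yaw is about 0 to 3°. The block's yaw is 25°. Now I move over the tube.

```bash
python3 -m crank '[[[0.152,-0.132,0,0,0,0,-1],[0.152,-0.132,0,0,0,0,-1],[0.152,-0.132,0,0,0,0,-1],[0.152,-0.132,0,0,0,0,-1],[0.152,-0.132,0,0,0,0,-1],[0.152,-0.132,0,0,0,0,-1],[0.152,-0.132,0,0,0,0,-1],[0.152,-0.132,0,0,0,0,-1],[0.152,-0.132,0,0,0,0,-1],[0.152,-0.132,0,0,0,0,-1],[0.152,-0.132,0,0,0,0,-1],[0.152,-0.132,0,0,0,0,-1]]]'
python3 -m crank '[[[0,0,0,0,0,0.187,-1],[0,0,0,0,0,0.187,-1],[0,0,0,0,0,0.187,-1],[0,0,0,0,0,0.187,-1],[0,0,0,0,0,0.187,-1],[0,0,0,0,0,0.187,-1],[0,0,0,0,0,0.187,-1],[0,0,0,0,0,0.187,-1],[0,0,0,0,0,0.187,-1],[0,0,0,0,0,0.187,-1],[0,0,0,0,0,0,-1]]]'
cat > st.py <<'E'
from h import *
import sys
s=robot.sense();R=s['ee_rot'];print('J',np.round(s['joint_positions'],1),'t',round(float(s['clock']),2))
print('p',np.round(s['eef_pos'],4),'yawx',np.degrees(np.arctan2(R[1][0],R[0][0])).round(2),'z',np.round(np.array(R)[:,2],3),'F',np.round(s['wrist_force'],1),'M',np.round(s['moment'],2),'gap',s['finger_gap'],'g',s['gripper_force'])
if len(sys.argv)>1:
    d=np.array([float(v) for v in sys.argv[1:4]])-s['eef_pos'];print('tool units',(np.array(R).T@d/.2).round(3), 'tilt fix rotvec units', (np.cross(np.array(R).T@[0,0,-1],[0,0,1])*-4/np.pi).round(4))
E
python3 st.py .469 -.1555 .168
```

```text
clock: 1.3
eef_pos: [0.4693, -0.1536, 0.2921]
ee_rot: [[0.913, 0.408, -0.0], [0.408, -0.913, -0.0], [-0.0, 0.0, -1.0]]
wrist_force: [1.1, -0.3, 0.6]
finger_gap: 0.0917
gripper_force: 0.0
clock: 2.4
eef_pos: [0.4688, -0.155, 0.2919]
ee_rot: [[0.498, -0.867, -0.001], [-0.867, -0.498, 0.0], [-0.0, 0.001, -1.0]]
wrist_force: [-0.2, 1.0, -0.2]
finger_gap: 0.0922
gripper_force: 0.0
J [  38.3   12.6  -26.3  110.8    6.5   58.1 -141. ] t 2.4
p [ 0.4688 -0.155   0.2919] yawx -60.11 z [-0.001  0.    -1.   ] F [-0.2  1.  -0.2] M [ 0.12 -0.03  0.02] gap 0.09221222551874463 g 0.0
tool units [0.003 0.    0.62 ] tilt fix rotvec units [ 0.0007  0.0006 -0.    ]
```

```bash
python3 -m crank '[[[0,0,0.05,0,0,-0.19,-1],[0,0,0.05,0,0,-0.19,-1],[0,0,0.05,0,0,-0.19,-1],[0,0,0.05,0,0,-0.19,-1],[0,0,0.05,0,0,-0.19,-1],[0,0,0.12,0,0,0,-1],[0,0,0.12,0,0,0,-1],[0,0,0.09,0,0,0,-1],[0,0,0.04,0,0,0,-1],[0,0,0,0,0,0,-1]]]' >/dev/null; python3 st.py .469 -.1555 .168
python3 -m crank '[[[0,0,0,0,0,0,1],[0,0,0,0,0,0,1],[0,0,0,0,0,0,1],[0,0,0,0,0,0,1],[0,0,0,0,0,0,1],[0,0,0,0,0,0,1],[0,0,0,0,0,0,1]]]' 40; python3 st.py
```

```text
J [  40.    23.9  -29.6  116.7   16.8   43.7 -107. ] t 3.4
p [ 0.4684 -0.1548  0.1673] yawx -17.15 z [-0.002  0.001 -1.   ] F [-0.2  0.2  0.1] M [ 0.05  0.01 -0.04] gap 0.09177138584819176 g 0.0
tool units [ 0.004  0.002 -0.004] tilt fix rotvec units [-0.0006  0.0031 -0.    ]
clock: 4.1
eef_pos: [0.4691, -0.1554, 0.1683]
ee_rot: [[0.955, -0.297, -0.0], [-0.297, -0.955, -0.0], [0.0, 0.0, -1.0]]
wrist_force: [-0.4, -0.7, 0.8]
finger_gap: 0.0434
gripper_force: 40.0
J [  40.    23.8  -29.6  116.6   16.8   43.7 -107.1] t 4.1
p [ 0.4691 -0.1554  0.1683] yawx -17.29 z [-0. -0. -1.] F [-0.4 -0.7  0.8] M [-0.2   0.14  0.01] gap 0.04344554177178254 g 40.00039903912693
```

Gripped at 43.4 mm (cap 44). I lift, then remeasure the hanging tube.

```bash
python3 -m crank '[[[0,0,-0.05,0,0,0,1],[0,0,-0.1,0,0,0,1],[0,0,-0.15,0,0,0,1],[0,0,-0.15,0,0,0,1],[0,0,-0.15,0,0,0,1],[0,0,-0.1,0,0,0,1],[0,0,0,0,0,0,1],[0,0,0,0,0,0,1]]]' >/dev/null; python3 st.py
cat > meas.py <<'E'
from h import *
import sys
from scipy.optimize import least_squares
s=robot.sense();p=np.array(s['eef_pos']);c=p[:2]
zr=p[2]-.047-.015; # approx rim
f=grab('scene');C=cloud(f)
m=(np.hypot(*(C[...,:2]-c).transpose(2,0,1))<.034)&(C[...,2]>max(zr-.094,.05))&(C[...,2]<zr-.018)
hsv=cv2.cvtColor(f['color'],cv2.COLOR_RGB2HSV);m&=hsv[...,1]<90
Q=C[m];xy=(Q[:,:2]-c)*1000;print('n',len(Q),'zmin',np.percentile(Q[:,2],2).round(4),'foot expected',(zr-.0945).round(4))
def res(x,q=xy):
    t=x[0];R=np.array([[np.cos(t),np.sin(t)],[-np.sin(t),np.cos(t)]]);return np.max(np.abs((q-x[1:])@R.T),1)-18
for z0,z1 in((0,1),(0,.5),(.5,1)):
    zz=np.percentile(Q[:,2],[z0*100,z1*100]);k=(Q[:,2]>=zz[0])&(Q[:,2]<=zz[1])
    r=min((least_squares(res,[np.radians(y),0,0],loss='soft_l1',args=(xy[k],)) for y in range(0,90,10)),key=lambda r:r.cost)
    print('yaw',np.degrees(r.x[0]).round(2)%90,'off mm',r.x[1:].round(2),'rms',np.sqrt((r.fun**2).mean()).round(2))
v,u=np.where(m);u0,u1,v0,v1=u.min()-30,u.max()+30,v.min()-60,v.max()+25
im=cv2.resize(f['color'][max(v0,0):v1,u0:u1],None,fx=4,fy=4,interpolation=cv2.INTER_CUBIC)
cv2.imwrite(f'pics/{sys.argv[1]}.png',im[:600,:800,::-1])
E
python3 meas.py lift
```

```text
J [ 44.8  12.3 -33.6 109.6   7.8  60.3 -99.3] t 4.9
p [ 0.4687 -0.155   0.308 ] yawx -17.29 z [-0. -0. -1.] F [ 0.3 -0.3 -3.7] M [ 0.05  0.04 -0.02] gap 0.04359734055550707 g 39.99928674660623
n 385 zmin 0.1539 foot expected 0.1515
yaw 0.16 off mm [ 0.86 -0.8 ] rms 1.07
yaw 89.89 off mm [ 0.83 -1.14] rms 1.04
yaw 0.81 off mm [ 0.83 -0.44] rms 1.02
```

View pics/lift.png

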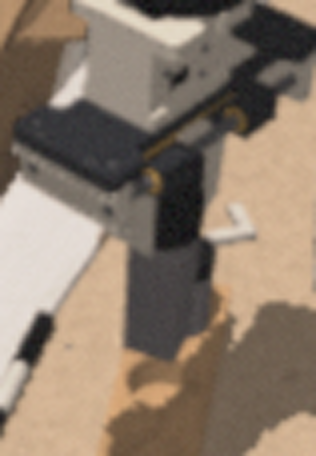

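The tube hangs straight, its yaw about 0.2° and its foot at about 0.15 m, above the 0.122 m bottles. Next I carry it to the block and turn it 25° CCW.

```bash
python3 -m crank '[[[-0.027,-0.089,0,0,0,0,1],[-0.055,-0.179,0,0,0,0,1],[-0.055,-0.179,0,0,0,0,1],[-0.055,-0.179,0,0,0,0,1],[-0.055,-0.179,0,0,0,0,1],[-0.055,-0.179,0,0,0,0,1],[-0.055,-0.179,0,0,0,0,1],[-0.055,-0.179,0,0,0,0,1],[-0.026,-0.088,0,0,0,0,1],[0,0,0,0,0,0,1]]]' >/dev/null
python3 -m crank '[[[0,0,0,0,0,-0.138,1],[0,0,0,0,0,-0.138,1],[0,0,0,0,0,-0.138,1],[0,0,0,0,0,-0.138,1],[0,0,0,0,0,0,1],[0,0,0,0,0,0,1]]]' >/dev/null; python3 st.py .470 .1438 .22; python3 meas.py over
```

```text
J [  22.4   15.   -48.8  109.5   12.8   61.2 -114.4] t 6.55
p [0.4701 0.1429 0.3073] yawx 7.32 z [-0.002 -0.    -1.   ] F [ 0.4 -0.3 -1.8] M [0.01 0.01 0.  ] gap 0.04342402260203683 g 39.99908541329205
tool units [ 0.001 -0.004  0.436] tilt fix rotvec units [ 0.0002  0.0024 -0.    ]
n 322 zmin 0.1543 foot expected 0.1508
yaw 25.17 off mm [ 0.61 -1.3 ] rms 0.72
yaw 25.51 off mm [ 0.7  -1.52] rms 0.65
yaw 25.41 off mm [ 0.61 -1.01] rms 0.71
```

```bash
python3 -m crank '[[[0,-0.007,0.05,0,0,0,1],[0,0,0.1,0,0,0,1],[0,0,0.15,0,0,0,1],[0,0,0.1,0,0,0,1],[0,0,0.06,0,0,0,1],[0,0,0,0,0,0,1],[0,0,0,0,0,0,1]]]' >/dev/null; python3 st.py .4702 .1445 .168; python3 - <<'E'
from h import *
a=grab('scene');b=grab('top')
c1=cv2.resize(a['color'][200:325,205:300],None,fx=4,fy=4,interpolation=cv2.INTER_CUBIC)
c2=cv2.resize(b['color'][180:265,140:240],None,fx=4,fy=4,interpolation=cv2.INTER_CUBIC)
H=np.zeros((500,780,3),np.uint8);H[:500,:380]=c1;H[:340,380:]=c2
cv2.imwrite('pics/near.png',H[...,::-1])
E
```

```text
J [  17.6   22.5  -45.4  114.6   20.5   51.  -121.1] t 7.3
p [0.4705 0.1458 0.2165] yawx 7.55 z [ 0.  0. -1.] F [ 0.9  0.3 -1.8] M [ 0.02 -0.    0.  ] gap 0.04346285136602992 g 39.99930406920612
tool units [-0.003  0.006  0.243] tilt fix rotvec units [-0.0005 -0.0005  0.    ]
```

View pics/near.png

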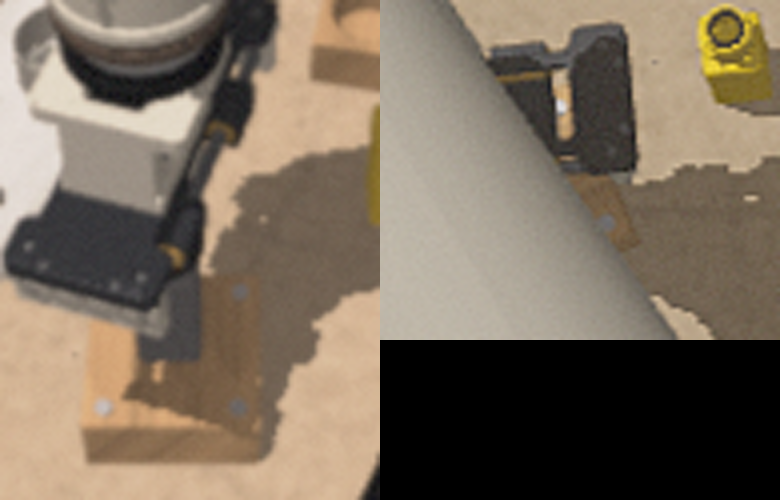

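The picture shows the tube foot about 15 mm over the well, square to it and apparently centred. I lower it gently and check the force.

```bash
python3 -m crank '[[[0,0.006,0.03,0,0,0,1],[0,0,0.03,0,0,0,1],[0,0,0.03,0,0,0,1],[0,0,0,0,0,0,1]]]' >/dev/null; python3 st.py .4702 .1445 .168; python3 -m crank '[[[0,0,0.015,0,0,0,1],[0,0,0.015,0,0,0,1],[0,0,0,0,0,0,1]]]' > /dev/null;  python3 st.py .4702 .1445 .168
```

```text
J [  16.7   24.1  -44.3  115.5   22.2   49.  -122.4] t 7.8
p [0.4698 0.1439 0.1973] yawx 7.54 z [-0.002 -0.    -1.   ] F [-0.5  0.5 -2.6] M [0.02 0.06 0.01] gap 0.04290151357666829 g 39.9992583040148
tool units [ 0.003 -0.003  0.146] tilt fix rotvec units [ 0.0002  0.0021 -0.    ]
J [  16.4   24.6  -43.9  115.7   22.7   48.4 -122.9] t 8.1
p [0.4702 0.1441 0.1918] yawx 7.56 z [-0.001 -0.    -1.   ] F [ 0.3  0.  -2.3] M [-0.02  0.05  0.01] gap 0.04314050636843472 g 39.99927974771708
tool units [ 0.    -0.002  0.119] tilt fix rotvec units [ 0.0001  0.0009 -0.    ]
```

Foot 11 mm inside the well with no contact force, so I continue down.

```bash
python3 -m crank '[[[0,0,0.03,0,0,0,1],[0,0,0.03,0,0,0,1],[0,0,0.03,0,0,0,1],[0,0,0.02,0,0,0,1],[0,0,0,0,0,0,1]]]' >/dev/null; python3 st.py .4702 .1445 .168; python3 -m crank '[[[0,0,0.01,0,0,0,1],[0,0,0.005,0,0,0,1],[0,0,0,0,0,0,1]]]' > /dev/null;  python3 st.py .4702 .1445 .168
```

```text
J [  15.    26.6  -42.5  116.6   24.8   46.  -124.6] t 8.6
p [0.4699 0.1441 0.1694] yawx 7.56 z [-0.001 -0.    -1.   ] F [ 0.5  0.3 -2.4] M [0.04 0.04 0.  ] gap 0.04313397766694586 g 39.99930063262582
tool units [ 0.002 -0.002  0.007] tilt fix rotvec units [ 0.      0.0019 -0.    ]
J [  14.8   26.8  -42.3  116.6   25.1   45.7 -124.9] t 8.9
p [0.4713 0.1444 0.1682] yawx 7.54 z [ 0.002 -0.    -1.   ] F [-1.8 -0.3  4.4] M [-0.2   0.37  0.02] gap 0.043274804037379815 g 40.00072624978092
tool units [-0.005 -0.001  0.001] tilt fix rotvec units [ 0.0006 -0.0023 -0.    ]
```

Seated: contact at the expected height of 0.168. Now I unscrew with a firmer grip.

```bash
python3 -m crank '[[[0,0,0.003,0,0,0,1],[0,0,0,0,0,-0.1,1],[0,0,0,0,0,-0.1,1],[0,0,0,0,0,-0.1,1],[0,0,0,0,0,-0.1,1]]]' 55 >/dev/null; python3 st.py; python3 -m crank '[[[0,0,0,0,0,-0.1,1],[0,0,0,0,0,-0.1,1],[0,0,0,0,0,-0.1,1],[0,0,0,0,0,-0.1,1],[0,0,0,0,0,-0.1,1],[0,0,0,0,0,-0.1,1]]]' >/dev/null; python3 st.py;  python3 meas.py turn
```

```text
J [  18.    28.2  -46.5  116.5   28.2   46.7 -109.3] t 9.4
p [0.4717 0.1447 0.1681] yawx 25.71 z [ 0.003  0.    -1.   ] F [-1.3 -0.9  7.2] M [-0.13  0.28 -0.11] gap 0.04315270847842708 g 55.000844076275826
J [ 22.5  30.7 -52.8 116.3  32.9  48.7 -86.3] t 10.0
p [0.4715 0.145  0.1683] yawx 52.73 z [ 0.003  0.    -1.   ] F [-2.5 -0.4 10.7] M [-0.18  0.61 -0.04] gap 0.04299897435818941 g 55.0013083498925
n 40 zmin 0.0516 foot expected 0.0118
yaw 23.629999999999995 off mm [-1.04 -2.03] rms 0.92
yaw 18.09 off mm [-2.5 -1.3] rms 0.94
yaw 35.85 off mm [ 2.81 -2.72] rms 0.8
```

```bash
python3 -m crank '[[[0,0,0,0,0,-0.105,1],[0,0,0,0,0,-0.105,1],[0,0,0,0,0,-0.105,1],[0,0,0,0,0,-0.105,1],[0,0,0,0,0,-0.105,1],[0,0,0,0,0,-0.105,1]]]' >/dev/null; python3 st.py; python3 -m crank '[[[0,0,0,0,0,-0.105,1],[0,0,0,0,0,-0.105,1],[0,0,0,0,0,-0.105,1],[0,0,0,0,0,-0.105,1],[0,0,0,0,0,-0.105,1],[0,0,0,0,0,-0.105,1],[0,0,0,0,0,0,1]]]' >/dev/null; python3 st.py .4715 .145 .168
```

```text
J [ 26.8  34.  -59.2 116.2  38.1  51.3 -62.3] t 10.65
p [0.4714 0.1451 0.1683] yawx 81.09 z [ 0.003  0.    -1.   ] F [-3.1 -0.9 11.4] M [-0.09  0.64 -0.09] gap 0.04315223084542801 g 55.00129929743707
J [ 30.6  38.  -65.3 116.2  43.3  54.6 -38.4] t 11.35
p [0.4711 0.1451 0.1681] yawx 109.38 z [ 0.002  0.001 -1.   ] F [-3.5 -0.2 11.5] M [-0.23  0.55  0.03] gap 0.04291816671941601 g 55.001964373514056
tool units [-0.001  0.002  0.001] tilt fix rotvec units [ 0.0025  0.0001 -0.    ]
```

Turned 102°. I lift a few millimetres first and see whether the tube stays.

```bash
python3 -m crank '[[[0,0,-0.01,0,0,0,1],[0,0,-0.01,0,0,0,1],[0,0,-0.01,0,0,0,1],[0,0,-0.01,0,0,0,1],[0,0,0,0,0,0,1],[0,0,0,0,0,0,1]]]' >/dev/null; python3 st.py .4715 .145 .2075; python3 meas.py lift2
```

```text
J [ 31.1  37.4 -65.9 116.   42.5  55.2 -37.9] t 11.95
p [0.4705 0.1441 0.1746] yawx 109.24 z [ 0. -0. -1.] F [ 0.  -0.4 -0.4] M [-0.02 -0.08  0.03] gap 0.04323091215059856 g 54.99958550557494
tool units [ 0.003  0.006 -0.165] tilt fix rotvec units [ 0.0001  0.0001 -0.    ]
n 197 zmin 0.0518 foot expected 0.0181
yaw 25.88 off mm [ 1.69 -1.46] rms 1.3
yaw 26.15 off mm [ 1.37 -1.33] rms 0.79
yaw 25.62 off mm [ 2.55 -1.29] rms 1.57
```

View pics/lift2.png

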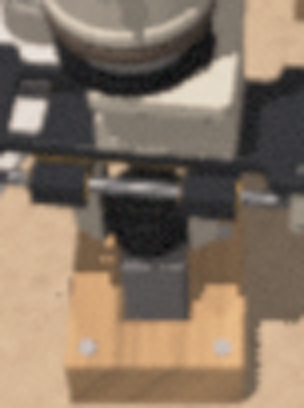

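The force is −0.4 N, which is the cap alone, and the picture shows the tube still down in the block with the cap just above its body. Lifting the rest.

```bash
python3 -m crank '[[[0,0,-0.02,0,0,0,1],[0,0,-0.03,0,0,0,1],[0,0,-0.03,0,0,0,1],[0,0,-0.03,0,0,0,1],[0,0,-0.03,0,0,0,1],[0,0,-0.025,0,0,0,1],[0,0,0,0,0,0,1],[0,0,0,0,0,0,1],[0,0,0,0,0,0,1]]]' >/dev/null; python3 st.py .4708 .1445 .2075
python3 - <<'E'
from h import *
a=grab('scene');C=cloud(a)
im=cv2.resize(a['color'][185:325,190:310],None,fx=4,fy=4,interpolation=cv2.INTER_CUBIC);cv2.imwrite('pics/final.png',im[...,::-1])
# tube shoulder: grey points near axis
for lo in np.arange(.05,.19,.01):
    m=(np.hypot(C[...,0]-.470,C[...,1]-.144)<.03)&(C[...,2]>lo)&(C[...,2]<=lo+.01);Q=C[m]
    if len(Q): print(lo.round(3),len(Q),Q.mean(0).round(4),Q[:,0].min().round(3),Q[:,0].max().round(3))
E
```

```text
J [ 33.7  35.1 -69.2 114.7  39.2  58.2 -35.4] t 12.9
p [0.4703 0.1441 0.2074] yawx 109.24 z [-0. -0. -1.] F [-0.6  0.5 -0.7] M [-0.02 -0.15 -0.03] gap 0.043108846762972323 g 54.9995406344533
tool units [ 0.001  0.003 -0.   ] tilt fix rotvec units [-0.0005  0.0001 -0.    ]
0.05 44 [0.4616 0.1524 0.0555] 0.449 0.479
0.06 39 [0.4641 0.1576 0.0649] 0.45 0.481
0.07 34 [0.4645 0.159  0.0752] 0.449 0.48
0.08 37 [0.4636 0.1587 0.085 ] 0.449 0.479
0.09 105 [0.4659 0.1525 0.0949] 0.449 0.487
0.1 26 [0.4647 0.1516 0.1055] 0.456 0.476
0.11 49 [0.4677 0.1497 0.1144] 0.454 0.486
0.12 25 [0.4655 0.1526 0.1253] 0.459 0.478
0.14 40 [0.463  0.1559 0.1472] 0.441 0.493
0.15 72 [0.4659 0.1583 0.1551] 0.44 0.492
0.16 70 [0.4649 0.1576 0.165 ] 0.44 0.492
0.17 222 [0.4712 0.1482 0.1738] 0.44 0.493
0.18 14 [0.4933 0.1534 0.1859] 0.489 0.497
0.19 2 [0.4937 0.1539 0.1977] 0.493 0.494
```

View pics/final.png

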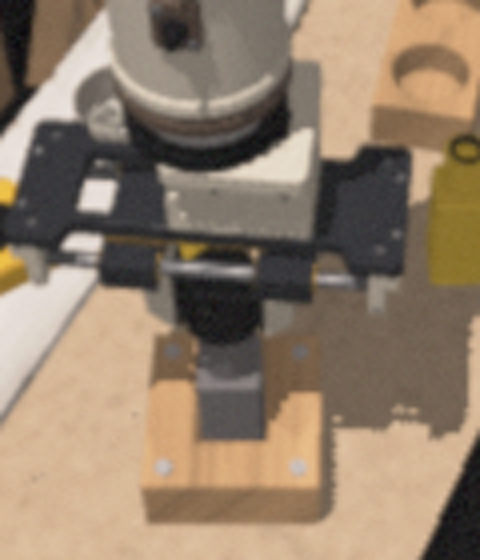

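The tube is seated with its shoulder at 0.095 m. The neck stands open below the level cap, whose rim is about 15 mm over the mouth. Handing in.

```bash
python3 -c "
from cell import robot
print(robot.hand_in())"
```

```text
the job is handed in; nothing more can be done
None
```

The square tube is fully seated in the block, and its cap is unscrewed and held level about 15 mm above the open mouth; handed in at about 13 s, though the hand-in call gave no verdict.

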